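# Index the swivel tie rack and dock the watch case

### The arm

A 6-joint arm with a two-finger parallel gripper is mounted at the origin on the work surface. World frame = base frame: x ahead of the robot, y to its left, z up, the work surface at z = 0. Lengths are in m, angles in rad, forces in N, time in s.
With the tool pointing down it reaches from about 0.375 to 0.9 m from the base axis. Payload 3.1 kg.
Tool frame: the origin (TCP) lies between the finger pads; the fingertips stand 22 mm ahead of it and the grasp point (between the pads) lies 3 mm ahead of it; z points along the fingers, y is the line along which they close (so a half turn about z gives the same grasp; the last joint's range is limited). The gripper opens to 87 mm and grips with 3 to 60 N. Pads are 19 mm wide; open, the fingers measure 117 mm over their backs; the gripper's body (75 mm by 190 mm) begins 51 mm behind the grasp point.
Start: joints at [1.058, 0.527, 1.433, -0, 1.181, -0.178], TCP at [0.205, 0.59, 0.245] pointing down, gripper open.
Joint ranges: [-3.08, 3.08], [-0.75, 2.2], [0.22, 2.44], [-1.43, 4.57], [0, 2.65], [-2.85, 2.85]. Speed limits (rad/s): [2.79, 2.79, 3.14, 3.14, 3.14, 3.14].

### API

Orientations are given as a unit quaternion [x, y, z, w].
In Python, from rig import get_obs, camera, get_calibration, hand_in, cut_out gives the robot as it stands.
- The arm moves only by the shell command python3 -m inch 'ROWS' [OPENING] [FORCE]. ROWS is JSON, one flat list of numbers, 6 for each row, row after row: the shift along the tool's x, y, z scaled (see below), then the turn, a rotation vector about the tool's x, y, z scaled (see below). A call has 1 to 20 rows; each row is the pose to reach, as a shift and turn from the pose commanded when the call began, along the tool's axes at that moment; what a row does not reach only later rows make up. The controller multiplies each number of a shift by 0.08 m and each number of a turn by 90 degrees. A row lasts 1/12 s, in which the tool goes at most 41.7 mm and 7.16 degrees, less where a joint would pass 70% of its speed; a pose out of reach is approached as far as the arm can. A call with a number of a shift or a turn outside -1 to 1 is refused whole. A call with a gripper value outside its range is refused whole. OPENING is the finger opening in mm, from 0 to 87, set as the call begins (- or left out, the last holds). The fingers move at their own pace and stop on an object; FORCE is the grip in N (left out, the last holds). Time passes only in rows, so rows that repeat a pose let the fingers close. It gives the time, the measured TCP pose, the force, the opening and the grip force at its end, in the units of the state.
- get_obs(): the state, without advancing time (a new reading comes with each control period).
- camera(name): name is "scene" or "top"; returns the picture (384x512x3 uint8, red, green, blue); there is no depth.
- get_calibration(name): a dict with "vertical_fov" (degrees; the focal length in pixels is half the picture's height over the tangent of half this angle, whatever the lens; pixels are square), "cx", "cy" (the principal point, pixels), "D" ([k1, k2, p1, p2, k3] as OpenCV has them; the pictures are not rectified), "T" (4x4, takes a point from camera to world coordinates). Camera axes: x right, y down, z forward; pixel columns grow to the right and rows downward; lengths in m; the calibration is good to about 2 mm. A picture is of the moment at which its call begins. get_calibration takes no time and is no camera call.
- hand_in(): hands the job in; it is judged then, once.
Trained networks look in the newest picture that a camera, given by its name, has taken for a name from the list of things; names that differ only in an ending like _2 or _b are one class to them, and where a whole thing is asked for, a point or a joint stands for the part that bears it (a point fixed in the world has none). Each returns a list of dicts, best first, with "conf" (0 to 1); they miss things now and then, are a little off and sometimes report something else, mostly with a low value. They report only what shows in the picture. A call takes as long as a camera call.
- cut_out(camera, thing): "region" (384x512 bool, what is visible of it) and "bbox" ([left, top, right, bottom] in pixels, round what is visible of it).
The state is a dict: "time": time; "q": joint angles; "joint_velocities": joint speeds; "joint_torque": joint torques, N m; "position": TCP position; "tool_rot": TCP orientation; "ft_force": force on the tool from outside, world axes, zero at the start; "moment": the same for the moment, N m; "grip_width": finger opening in m; "grip_force": force on a finger pad.
Only numpy, scipy, OpenCV 4.12 (cv2) and the standard library are available. Lean on these libraries where they do the work, as an engineer would, in place of code of your own. Each camera call takes 0.05 s, during which the arm holds its last target. There are 200 camera calls.

### The job

Pull up the spring pin of the swivel tie rack, turn the rack one hole anticlockwise (seen from above) so that its empty watch bay comes round to the front, and let the pin drop fully into that next hole. Then set the brown watch case down upright inside the bay, without dropping it, and let go. Leave the other things on the shelf where they are.

Things in the scene. Friction and masses are not known exactly. Their poses are not given: they have to be found in the camera images.
- rack (a joint): Turn of the rack's wheel, rad, positive anticlockwise from above. Starts near 0 with the pin in a hole; holes every 60 degrees, the next one anticlockwise at 1.047, play in a hole +-0.017. Stops at -1.25 and 2.3. With the pin drawn it turns against light friction (about 1 N at the knob) and stays where it is left.
- pin (a joint): Lift of the spring pin, m: 0 fully down in a hole, 0.010 resting on the plate between holes (the wheel turns only above that), 0.020 upper stop. A spring pulls it down with 4.5 N at 0 and 6.5 N at 0.015.
- pin_knob (a point): Centre of the pin's knob: upright black cylinder, 32 mm across, 30 mm high, on an arm out of the wheel's rim 122 mm from the axis; it swings round with the wheel. Pin down: centre 65 mm above the shelf. Below it a 24 mm wide collar (top at 44 mm) on the 22 mm wide radial arm. Lift it straight up to draw the pin; carry it round the axis to turn the wheel.
- rack_axis (a point): Point on the wheel's upright axis at the top of the fixed round steel index plate (284 mm across, top 24 mm above the shelf). The aluminium wheel on it is 216 mm across, top 34 mm above the shelf; it carries the watch bay and, opposite, a slotted tie comb (124 mm long, top 66 mm above the shelf).
- next_hole (a point): Centre of the mouth of the next index hole anticlockwise, on the plate's top, 122 mm from the axis. The hole is 14 mm wide, the pin 10 mm.
- rack_bay (a point): Centre of the floor of the empty watch bay on the wheel, 53 mm from the axis, 34 mm above the shelf; turns with the wheel. z is up; the long side lies along its y (116 mm inside), the short side along its x (68 mm inside; x points to the axis). Rim 8 mm high and 3 mm thick all round.
- case_mid (a point): Centre (half-way up) of the closed brown plastic watch case, a loose box 100 mm long (along its x), 54 mm wide (y), 56 mm high (z), about 0.18 kg, standing on the shelf. Its bottom is 28 mm below this point.
- case: The same watch case; origin at the centre of its underside, same axes.
- cufflink_tray: Bystander: round white ceramic dish, 90 mm across, 18 mm high, with two cufflinks; origin under its centre. It and the watch case may have changed places.
- cologne: Bystander: capped rectangular glass cologne bottle, 45 x 65 mm, 91 mm high; origin under its centre.
- shoe_horn: Bystander: flat stainless shoe horn, about 200 mm long (along its x), 40 mm wide, 5 mm high; origin under its middle.
- clothes_brush: Bystander: wooden clothes brush 150 mm long (along its x), 46 mm wide, 38 mm high; origin under its centre.

How it is judged:
By the outcome, as a careful person would: the job done as asked, in the order asked, and still so for the second after the job is handed in, with the robot touching nothing.
It also fails if it takes over 58 s, if anything falls off the work surface, if the arm or the gripper's body presses on something with over 40 N, if the wrist force passes 120 N, or if a joint passes its speed limit or range.

## Working session

There is one attempt and no reset: what is moved stays moved. The work goes in short steps, Python scripts to look and compute and a shell command to move; the robot and the scene stay as the last step left them, time stands still between calls to the robot, and variables do not carry over. Pictures are saved under pics/ and viewed, at most 10 in all, crops included, and the job is handed in when it is done.

```bash
ls; mkdir -p pics; cat > h.py <<'E'
import numpy as np, cv2
from rig import *
def cal(n):
    c=get_calibration(n); f=192/np.tan(np.radians(c["vertical_fov"]/2))
    return np.array([[f,0,c["cx"]],[0,f,c["cy"]],[0,0,1.]]),np.array(c["D"],float),np.array(c["T"])
def ray(n,px,z):
    K,D,T=cal(n); p=cv2.undistortPoints(np.array(px,float).reshape(-1,1,2),K,D).reshape(-1,2)
    d=np.c_[p,np.ones(len(p))]@T[:3,:3].T; o=T[:3,3]
    return o+d*((z-o[2])/d[:,2])[:,None]
def proj(n,P):
    K,D,T=cal(n); Ti=np.linalg.inv(T)
    return cv2.projectPoints(np.array(P,float).reshape(-1,1,3),cv2.Rodrigues(Ti[:3,:3])[0],Ti[:3,3],K,D)[0].reshape(-1,2)
E
python3 - <<'E'
from h import *
for n in ("top","scene"):
    im=camera(n); cv2.imwrite(f"pics/{n}0.png",cv2.cvtColor(im,cv2.COLOR_RGB2BGR))
    print(n,np.round(cal(n)[2],3).tolist(),cal(n)[1])
    for t in ("pin_knob","rack","rack_bay","case","cufflink_tray","cologne","shoe_horn","clothes_brush"):
        for r in cut_out(n,t)[:2]:
            m=r["region"]; ys,xs=np.nonzero(m); 
            print(t,round(r["conf"],2),np.round(r["bbox"]),xs.mean().round(1),ys.mean().round(1),m.sum())
            np.save(f"pics/{n}_{t}.npy",m) if r["conf"]>.5 else 0
o=get_obs(); print(o)
E
```

```text
pics
top [[0.005, -0.994, 0.108, 0.425], [-1.0, -0.004, 0.003, 0.014], [-0.002, -0.108, -0.994, 1.223], [0.0, 0.0, 0.0, 1.0]] [-0.02805943  0.          0.          0.          0.        ]
pin_knob 0.53 [316. 209. 328. 220.] 322.3 214.5 78
rack 0.95 [259. 165. 330. 223.] 293.2 192.9 3236
rack_bay 0.77 [262. 160. 329. 223.] 293.2 192.6 3236
case 0.63 [175. 213. 190. 240.] 180.5 224.7 524
cufflink_tray 0.89 [170. 165. 196. 188.] 182.7 175.3 521
cologne 0.86 [360. 215. 384. 228.] 373.4 221.6 315
shoe_horn 0.79 [134. 159. 151. 220.] 141.8 186.5 506
clothes_brush 0.82 [367. 152. 401. 192.] 383.7 173.2 619
scene [[-0.107, 0.801, -0.59, 1.31], [0.994, 0.077, -0.076, 0.08], [-0.015, -0.594, -0.804, 1.094], [0.0, 0.0, 0.0, 1.0]] [-0.00513987  0.          0.          0.          0.        ]
pin_knob 0.59 [202. 169. 208. 180.] 203.6 172.3 78
rack 0.61 [193. 166. 261. 224.] 227.3 198.6 2941
rack_bay 0.55 [198. 165. 260. 230.] 227.3 198.9 2945
case 0.78 [334. 164. 355. 197.] 342.7 181.2 547
case 0.58 [198. 168. 208. 179.] 203.4 172.6 76
cufflink_tray 0.77 [325. 215. 358. 239.] 343.7 225.5 591
cologne 0.67 [144. 159. 167. 181.] 156.2 169.4 439
shoe_horn 0.65 [382. 196. 393. 245.] 387.6 223.5 518
{'time': 0.9, 'q': array([ 1.05846800e+00,  5.27462062e-01,  1.43271381e+00, -1.02015593e-05,
        1.18136984e+00, -1.78467646e-01]), 'joint_velocities': array([ 6.09052011e-04, -2.25470526e-03, -6.15826172e-04,  8.36970510e-04,
        4.57810274e-05,  8.91501635e-04]), 'joint_torque': array([ 1.51334539e-04, -4.39990318e+01, -1.76990926e+01,  6.34508743e-02,
        5.02293580e-02, -2.65730699e-05]), 'position': array([0.20475337, 0.59048714, 0.24456732]), 'tool_rot': array([1.66154237e-01, 9.86099776e-01, 2.04854260e-05, 1.23862089e-05]), 'ft_force': array([-0.12156825,  0.52663638,  0.06491408]), 'moment': array([0.06068176, 0.00585153, 0.03407596]), 'grip_force': 0.0, 'grip_width': 0.08698239036801077}
```

```bash
python3 - <<'E'
import cv2
a=cv2.imread("pics/top0.png")[140:250,120:420]; b=cv2.imread("pics/scene0.png")[140:260,130:410]
cv2.imwrite("pics/top0c.png",cv2.resize(a,(798,293),interpolation=cv2.INTER_CUBIC))
cv2.imwrite("pics/sc0c.png",cv2.resize(b,(798,342),interpolation=cv2.INTER_CUBIC))
E
python3 - <<'E'
from h import *
for n,c in (("top",(293.2,192.9)),("scene",(227.3,198.6))): print(ray(n,[c],.034))
print("knob",ray("top",[(322.3,214.5)],.075),ray("scene",[(203.6,172.3)],.068))
print("tray",ray("top",[(182.7,175.3)],.012),ray("scene",[(343.7,225.5)],.012))
for n in("top","scene"):
    m=np.load(f"pics/{n}_case.npy").astype(np.uint8); c=max(cv2.findContours(m,0,2)[0],key=cv2.contourArea)
    r=ray(n,c.reshape(-1,2),.056)
    print(n,"case top-plane rect",cv2.minAreaRect((r[:,:2]*1000).astype(np.float32)))
    m=np.load(f"pics/{n}_rack.npy").astype(np.uint8); c=max(cv2.findContours(m,0,2)[0],key=cv2.contourArea)
    r=ray(n,c.reshape(-1,2),.024); print("rack circle",cv2.minEnclosingCircle((r[:,:2]*1000).astype(np.float32)), r.min(0),r.max(0))
E
```

```text
[[ 0.55615435 -0.11405592  0.034     ]]
[[ 0.56181319 -0.12149904  0.034     ]]
knob [[ 0.48200379 -0.20300443  0.075     ]] [[ 0.48564641 -0.21126089  0.068     ]]
tray [[0.61788604 0.26351691 0.012     ]] [[0.61525464 0.26111071 0.012     ]]
top case top-plane rect ((448.164794921875, 257.2202453613281), (98.11759948730469, 58.67919158935547), 7.4252190589904785)
rack circle ((546.5860595703125, -123.4662857055664), 123.55994415283203) [ 0.45548543 -0.2285954   0.024     ] [ 0.66708472 -0.00602157  0.024     ]
scene case top-plane rect ((476.6433410644531, -214.87234497070312), (48.715057373046875, 27.109352111816406), 21.891685485839844)
rack circle ((530.7333984375, -138.72569274902344), 141.50112915039062) [ 0.4255177  -0.24189656  0.024     ] [ 0.66634352 -0.01107203  0.024     ]
```

View pics/top0c.png

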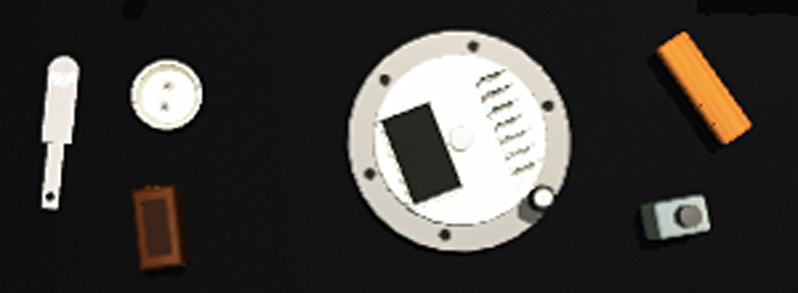

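View pics/sc0c.png

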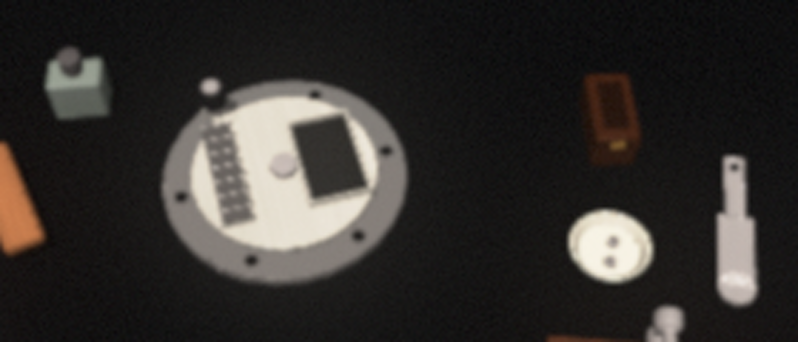

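The top view (crop scaled 2.66x) shows the rack axis at about (460,138), the bay to its left, and the knob at (543,197). The next hole is at (548,105), the case is at (160,228), and its place was not swapped with the tray at (167,95). The scene view agrees. Next I refine the rack from its holes and the case by a box fit.

```bash
cat > fit.py <<'E'
from h import *
from scipy.optimize import minimize, least_squares
def hullmask(n,P,s=4):
    h=cv2.convexHull(proj(n,P).astype(np.float32)).reshape(-1,2)
    m=np.zeros((384*s,512*s),np.uint8); cv2.fillConvexPoly(m,np.round(((h+.5)*s-.5)*16).astype(np.int32),255,shift=4)
    return cv2.resize(m,(512,384),interpolation=cv2.INTER_AREA)/255.
def box(x,y,a,l=.1,w=.054,z0=0,z1=.056):
    c,s=np.cos(a),np.sin(a); return [(x+c*u-s*v,y+s*u+c*v,z) for u in(-l/2,l/2) for v in(-w/2,w/2) for z in(z0,z1)]
def fitbox(ms,p0,**k):
    f=lambda p:sum(np.abs(hullmask(n,box(p[0]/1e3,p[1]/1e3,p[2]/50,**k))-m).sum()/m.sum() for n,m in ms.items())
    r=minimize(f,p0,method="Nelder-Mead",options=dict(initial_simplex=np.array(p0)+np.array([[0,0,0],[8,0,0],[0,8,0],[0,0,8]]),xatol=.1,fatol=1e-4))
    return r.x[0],r.x[1],np.degrees(r.x[2]/50),r.fun
def getcase(n,near):
    c=[(r["conf"],r["region"]) for r in cut_out(n,"case") if np.linalg.norm(ray(n,[np.argwhere(r["region"]).mean(0)[::-1]],.03)[0,:2]-near)<.06]
    return c[0][1].astype(float) if c else None
def holes(n,c,ang,im):
    "dark hole centroids near predictions"
    g=cv2.cvtColor(im,cv2.COLOR_RGB2GRAY).astype(float); out=[]
    for k in ang:
        q=proj(n,[(c[0]+.122*np.cos(k),c[1]+.122*np.sin(k),.024)])[0]; x,y=np.round(q).astype(int)
        w=g[y-4:y+5,x-4:x+5]; bg=np.percentile(w,70); d=np.clip(bg*.7-w,0,None)
        yy,xx=np.mgrid[y-4:y+5,x-4:x+5]; out.append([(d*xx).sum()/d.sum(),(d*yy).sum()/d.sum()])
    return ray(n,out,.024)[:,:2]
E
python3 - <<'E'
from fit import *
ms={n:getcase(n,(.448,.257)) for n in("top","scene")}
for k in ({n:ms[n]} for n in ms): print("case",list(k),fitbox(k,[448,257,5]))
print("case both",fitbox(ms,[448,257,5]))
for n in("top","scene"):
    im=cv2.cvtColor(cv2.imread(f"pics/{n}0.png"),cv2.COLOR_BGR2RGB); c=np.array([.557,-.115]);a0=np.radians(-128)
    for _ in range(3):
        ks=a0+np.radians(60)*np.arange(1,6); h=holes(n,c,ks,im)
        r=least_squares(lambda p:(h-np.c_[p[0]+.122*np.cos(p[2]+ks-a0),p[1]+.122*np.sin(p[2]+ks-a0)]).ravel(),[*c,a0])
        c,a0=r.x[:2],r.x[2]
    print(n,"axis",c,"knob ang",np.degrees(a0),"res mm",np.abs(r.fun).max()*1e3, "knob xy",c+.122*np.array([np.cos(a0),np.sin(a0)]))
    K=(*(c+.122*np.array([np.cos(a0),np.sin(a0)])),)
    print("knob centre px pred",proj(n,[(*K,.080),(*K,.065)]))
    # bay orientation: dark region inside the wheel at z=.034
    g=cv2.cvtColor(im,cv2.COLOR_RGB2GRAY); b=c+.053*np.array([np.cos(np.radians(111)),np.sin(np.radians(111))])
    px=np.round(proj(n,[(*b,.034)])[0]).astype(int); m=(g<90).astype(np.uint8); l=cv2.connectedComponents(m,connectivity=4)[1]
    ys,xs=np.nonzero(l==l[px[1],px[0]]); p=ray(n,np.c_[xs,ys],.036)[:,:2]
    d=p.mean(0)-c; print("bay px",px,len(xs),"centre",p.mean(0),"r",np.hypot(*d),"ang",np.degrees(np.arctan2(d[1],d[0])),cv2.minAreaRect((p*1e3).astype(np.float32)))
E
```

```text
case ['top'] (np.float64(447.2812524128504), np.float64(261.410319321541), np.float64(6.474182451727589), np.float64(0.15919024098188894))
case ['scene'] (np.float64(450.5861406965529), np.float64(257.5217835211246), np.float64(3.925233163134483), np.float64(0.15960139083055525))
case both (np.float64(447.56845667676816), np.float64(259.01611735238185), np.float64(5.468631974682462), np.float64(0.35199604214740865))
top axis [ 0.56117056 -0.11121683] knob ang -128.9101844297602 res mm 1.3844769654932643 knob xy [ 0.48454219 -0.20614888]
knob centre px pred [[323.55891851 213.63672854]
 [322.67456689 213.87319121]]
bay px [278 197] 633 centre [ 0.54175255 -0.06241057] r 0.052527234199015616 ang 111.69558396149671 ((541.8731079101562, -62.376800537109375), (111.97088623046875, 63.36442947387695), 21.416133880615234)
scene axis [ 0.55815129 -0.1146688 ] knob ang -128.94675576533987 res mm 12.402190342099217 knob xy [ 0.48146235 -0.20955192]
knob centre px pred [[203.88402275 169.08535998]
 [204.44553585 171.95101992]]
bay px [245 194] 469 centre [ 0.54140614 -0.06586178] r 0.0515996710351999 ang 108.93653532524318 ((540.499267578125, -66.38484191894531), (105.20600128173828, 60.329158782958984), 21.49463653564453)
```

```bash
for i in 1 2 3 4 5; do python3 -m inch '[-0.43,-0.30,0,0,0,0, -0.857,-0.603,0,0,0,0, -0.857,-0.603,0,0,0,0]' 87 | tail -1; done
python3 -m inch '[-0.2,-0.46,0,0,0,0.076, -0.398,-0.92,0,0,0,0.153, -0.398,-0.92,0,0,0,0.229, -0.398,-0.92,0,0,0,0.305, -0.398,-0.92,0,0,0,0.382, -0.398,-0.92,0,0,0,0.458, -0.398,-0.92,0,0,0,0.535, -0.398,-0.92,0,0,0,0.611]'
python3 -m inch '[-0.49,-0.1,0,0,0,0.076, -0.982,-0.202,0,0,0,0.153, -0.982,-0.202,0,0,0,0.229, -0.982,-0.202,0,0,0,0.305, -0.982,-0.202,0,0,0,0.382, -0.982,-0.202,0,0,0,0.458, -0.982,-0.202,0,0,0,0.535, -0.982,-0.202,0,0,0,0.611, -0.982,-0.202,0,0,0,0.611]'
```

```text
grip_force: 0.0
grip_force: 0.0
grip_force: 0.0
grip_force: 0.0
grip_force: 0.0
time: 2.92
position: [0.4554, 0.1715, 0.2447]
tool_rot: [0.605, 0.796, 0.0, -0.0]
ft_force: [0.6, -0.8, -0.5]
grip_width: 0.0873
grip_force: 0.0
time: 3.67
position: [0.4616, 0.0915, 0.2447]
tool_rot: [0.903, 0.429, 0.0, -0.0]
ft_force: [0.1, -0.1, 1.4]
grip_width: 0.0869
grip_force: 0.0
```

```bash
for i in 1 2 3; do python3 -m inch '[-0.45,0.43,0.18,0,0,0, -0.911,0.858,0.375,0,0,0, -0.911,0.858,0.375,0,0,0, -0.911,0.858,0.375,0,0,0]' 64 >/dev/null; done
python3 -m inch '[0,0,0.3,0,0,0, 0,0,0.6,0,0,0, 0,0,0.6,0,0,0]'
python3 - <<'E'
from fit import *
im=camera("scene"); cv2.imwrite("pics/s1.png",cv2.cvtColor(cv2.resize(im[110:230,120:280],(800,600),interpolation=cv2.INTER_CUBIC),cv2.COLOR_RGB2BGR))
P=get_obs()["position"]; print(P, get_obs()["ft_force"], proj("scene",[P,P+[0,0,-.022]]))
E
```

```text
time: 4.92
position: [0.4814, -0.2056, 0.1039]
tool_rot: [0.903, 0.431, -0.002, -0.004]
ft_force: [-0.3, 0.9, 0.0]
grip_width: 0.0641
grip_force: 0.0
[ 0.4821453  -0.206132    0.10536031] [0.37357058 0.62057629 0.39199526] [[203.89393821 164.35132296]
 [204.72689962 168.66654529]]
```

View pics/s1.png

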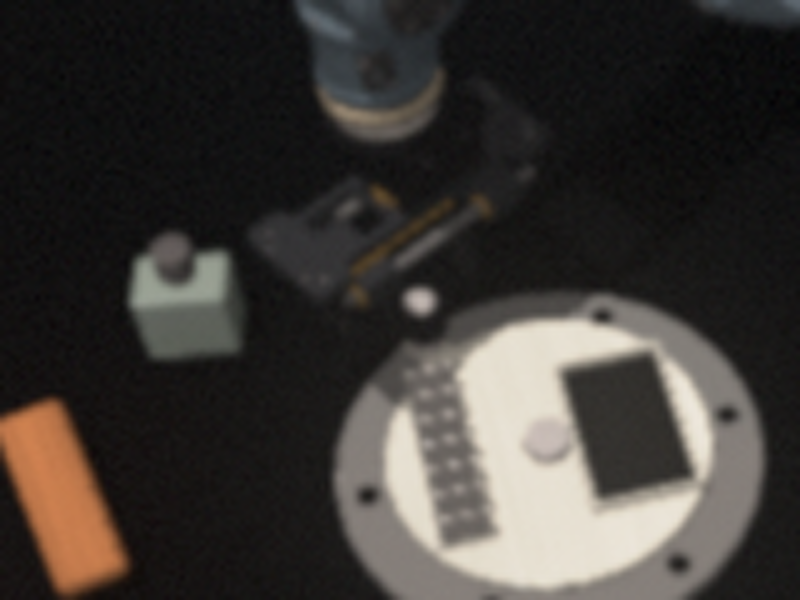

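The knob's top shows at crop (420,300), which is about pixel (204,170). It lies between the open fingers as projected, and the fingers are clear of the comb and bottle, so I descend and grip.

```bash
python3 -m inch '[0,0,0.15,0,0,0, 0,0,0.3,0,0,0, 0,0,0.4,0,0,0, 0,0,0.46,0,0,0, 0,0,0.46,0,0,0, 0,0,0.46,0,0,0]' 64
python3 -m inch '[0,0,0,0,0,0, 0,0,0,0,0,0, 0,0,0,0,0,0, 0,0,0,0,0,0, 0,0,0,0,0,0, 0,0,0,0,0,0, 0,0,0,0,0,0, 0,0,0,0,0,0]' 20 25
```

```text
time: 5.47
position: [0.4838, -0.2089, 0.0703]
tool_rot: [0.903, 0.43, 0.0, 0.0]
ft_force: [0.1, 0.6, -0.2]
grip_width: 0.0636
grip_force: 0.0
time: 6.13
position: [0.4835, -0.2094, 0.0698]
tool_rot: [0.903, 0.43, 0.0, 0.0]
ft_force: [0.6, -0.5, 0.7]
grip_width: 0.0312
grip_force: 25.0
```

```bash
python3 -m inch '[0,0,-0.05,0,0,0, 0,0,-0.1,0,0,0, 0,0,-0.15,0,0,0, 0,0,-0.19,0,0,0, 0,0,-0.19,0,0,0, 0,0,-0.19,0,0,0, 0,0,-0.19,0,0,0]'
```

```text
time: 6.72
position: [0.4833, -0.2092, 0.0848]
tool_rot: [0.903, 0.43, -0.0, -0.0]
ft_force: [0.3, -1.5, -7.6]
grip_width: 0.0314
grip_force: 25.0
```

```bash
python3 - <<'E'
from h import *
o=get_obs(); print(o["position"],o["ft_force"],o["moment"],o["grip_width"],o["tool_rot"])
# arc rows: tool frame at start of each 30 deg half
r=.122
from scipy.spatial.transform import Rotation as R
q=o["tool_rot"]; X,Y=R.from_quat(q).as_matrix()[:2,:2].T
ax=np.array([.5597,-.113]); d=o["position"][:2]-ax; print("radius",np.hypot(*d),"ang",np.degrees(np.arctan2(d[1],d[0])),"y dir",np.degrees(np.arctan2(Y[1],Y[0])))
u=-np.array([np.cos(np.radians(-129)),np.sin(np.radians(-129))])  # toward axis
t=np.array([-u[1],u[0]])*-1
u=np.array([np.cos(np.radians(-129)),np.sin(np.radians(-129))]); t=np.array([-u[1],u[0]])
for k in range(5,35,5):
    a=np.radians(k); s=r*((np.cos(a)-1)*u+np.sin(a)*t); print(k,np.round([s@X/.08,s@Y/.08,-k/90],3))
E
```

```text
[ 0.48327944 -0.2091673   0.08480036] [ 0.34561166 -1.49688955 -7.63550375] [-0.35686487 -0.02252569 -0.10345041] 0.03136023190803567 [ 9.02966544e-01  4.29710843e-01 -8.18344750e-05 -6.57266782e-05]
radius 0.12283424644505757 ang -128.47285395022442 y dir -39.10157834235595
5 [ 0.006  0.133 -0.056]
10 [ 0.024  0.265 -0.111]
15 [ 0.053  0.395 -0.167]
20 [ 0.093  0.521 -0.222]
25 [ 0.144  0.644 -0.278]
30 [ 0.206  0.762 -0.333]
```

```bash
python3 -m inch '[0.002,0.067,0,0,0,-0.028, 0.006,0.133,0,0,0,-0.056, 0.024,0.265,0,0,0,-0.111, 0.053,0.395,0,0,0,-0.167, 0.093,0.521,0,0,0,-0.222, 0.144,0.644,0,0,0,-0.278, 0.206,0.762,0,0,0,-0.333, 0.206,0.762,0,0,0,-0.333]'
```

```text
time: 7.38
position: [0.5423, -0.2351, 0.0845]
tool_rot: [0.76, 0.649, 0.0, 0.0]
ft_force: [0.3, -1.7, -7.6]
grip_width: 0.0314
grip_force: 25.0
```

```bash
python3 -m inch '[0.002,0.067,0,0,0,-0.028, 0.006,0.133,0,0,0,-0.056, 0.024,0.265,0,0,0,-0.111, 0.053,0.395,0,0,0,-0.167, 0.093,0.521,0,0,0,-0.222, 0.144,0.644,0,0,0,-0.278, 0.206,0.762,0,0,0,-0.333, 0.206,0.762,0,0,0,-0.333, 0.206,0.762,0,0,0,-0.333]'
python3 - <<'E'
from h import *
o=get_obs(); p=o["position"][:2]; print(p)
# circle geometry from the three gripped points: rotation of chord
a,m=np.array([.4833,-.2092]),np.array([.5423,-.2351])
A=2*np.array([m-a,p-a]); c=np.linalg.solve(A,[m@m-a@a,p@p-a@a]); f=lambda v:np.degrees(np.arctan2(*(v-c)[::-1])); print("axis",c,"r",np.hypot(*(p-c)),"turned",f(p)-f(a))
for c in (np.array([.5597,-.113]),): print(f(p)-f(a),f(p))
E
```

```text
time: 8.13
position: [0.604, -0.2285, 0.0846]
tool_rot: [0.569, 0.822, -0.0, 0.001]
ft_force: [1.5, -2.5, -6.5]
grip_width: 0.0308
grip_force: 25.0
[ 0.6039876  -0.22845048]
axis [ 0.56041442 -0.11368472] r 0.12275911862724093 turned 59.706026011363676
59.44301435355044 -69.01284334746202
```

```bash
python3 -m inch '[0,0,0.03,0,0,0, 0,0,0.06,0,0,0, 0,0,0.09,0,0,0, 0,0,0.09,0,0,0, 0,0,0.09,0,0,0]'; python3 -m inch '[0,0,0.03,0,0,0, 0,0,0.06,0,0,0, 0,0,0.06,0,0,0]'
```

```text
time: 8.55
position: [0.6038, -0.2286, 0.0777]
tool_rot: [0.568, 0.823, -0.0, 0.0]
ft_force: [1.9, -2.2, -6.1]
grip_width: 0.0312
grip_force: 25.0
time: 8.8
position: [0.6038, -0.2285, 0.0726]
tool_rot: [0.568, 0.823, -0.0, 0.0]
ft_force: [2.2, -2.5, -5.6]
grip_width: 0.0309
grip_force: 25.0
```

The knob is 3 mm above its pin-down height with the spring still pulling, so the pin is in the hole. I lower the rest of the way and open.

```bash
python3 -m inch '[0,0,0.02,0,0,0, 0,0,0.04,0,0,0, 0,0,0.04,0,0,0, 0,0,0.04,0,0,0]'; python3 -m inch '[0,0,0,0,0,0, 0,0,0,0,0,0, 0,0,0,0,0,0, 0,0,0,0,0,0, 0,0,0,0,0,0, 0,0,0,0,0,0]' 60
```

```text
time: 9.13
position: [0.604, -0.2284, 0.07]
tool_rot: [0.568, 0.823, -0.0, 0.0]
ft_force: [2.7, -2.7, -3.8]
grip_width: 0.0314
grip_force: 25.0
time: 9.63
position: [0.6037, -0.2281, 0.0699]
tool_rot: [0.567, 0.823, -0.0, -0.0]
ft_force: [-0.4, 1.2, 0.0]
grip_width: 0.058
grip_force: 0.0
```

```bash
python3 -m inch '[0,0,-0.3,0,0,0, 0,0,-0.7,0,0,0, 0,0,-1,0,0,0, 0,0,-1,0,0,0]' 80 >/dev/null
for i in 1 2 3 4 5; do python3 -m inch '[0.5,0.03,-0.07,0,0,0, 0.995,0.057,-0.15,0,0,0, 0.995,0.057,-0.15,0,0,0]' >/dev/null; done
python3 -m inch '[0.35,0.02,0,0,0,0.073, 0.7,0.04,0,0,0,0.146, 0.7,0.04,0,0,0,0.22, 0.7,0.04,0,0,0,0.293, 0.7,0.04,0,0,0,0.366, 0.7,0.04,0,0,0,0.44, 0.7,0.04,0,0,0,0.513, 0.7,0.04,0,0,0,0.586, 0.7,0.04,0,0,0,0.586]' 80
python3 - <<'E'
from h import *
for n,s in (("top",np.s_[140:250,220:420]),("scene",np.s_[130:250,130:350])):
    im=camera(n); cv2.imwrite(f"pics/{n}2.png",cv2.cvtColor(im,cv2.COLOR_RGB2BGR)); v=im[s]; cv2.imwrite(f"pics/{n}2c.png",cv2.cvtColor(cv2.resize(v,None,fx=3.6,fy=3.6,interpolation=cv2.INTER_CUBIC),cv2.COLOR_RGB2BGR))
a=cv2.imread("pics/top2c.png");b=cv2.imread("pics/scene2c.png")
b=cv2.resize(b,(720,int(b.shape[0]*720/b.shape[1])))[:200] if 0 else b
a=cv2.resize(a,(500,275)); b=cv2.resize(b,(550,300)); w=np.zeros((575,550,3),np.uint8); w[:275,:500]=a; w[275:,:]=b; cv2.imwrite("pics/m2.png",w)
E
```

```text
time: 11.97
position: [0.4671, 0.2045, 0.2093]
tool_rot: [0.875, 0.485, -0.0, 0.0]
ft_force: [0.0, 0.7, -1.0]
grip_width: 0.0797
grip_force: 0.0
```

View pics/m2.png

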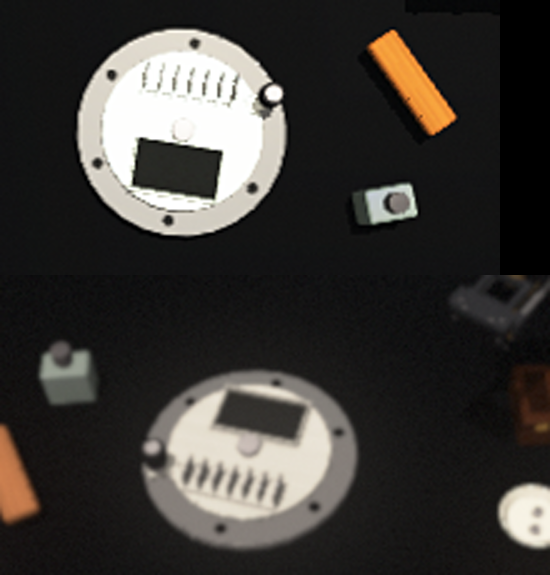

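The top view (upper) shows the rack turned one hole: knob at (271,95) over the next hole, bay at (177,168) facing the front. The scene view (lower) agrees, and the bystanders are unmoved. Now I measure the bay and the case pose again.

```bash
python3 - <<'E'
from h import *
from scipy.spatial.transform import Rotation as R
c=np.array([.508,-.1056])
for n in("top","scene"):
    g=cv2.imread(f"pics/{n}2.png",0); px=np.round(proj(n,[(*c,.034)])[0]).astype(int)
    l=cv2.connectedComponents((g<90).astype(np.uint8),connectivity=4)[1]; ys,xs=np.nonzero(l==l[px[1],px[0]])
    p=ray(n,np.c_[xs,ys],.036)[:,:2]; print(n,p.mean(0),cv2.minAreaRect((p*1e3).astype(np.float32)))
o=get_obs(); X,Y=R.from_quat(o["tool_rot"]).as_matrix()[:2,:2].T
d=np.array([.4493,.259])-o["position"][:2]; print(o["position"],"ydir",np.degrees(np.arctan2(Y[1],Y[0])),"units",d@X/.08,d@Y/.08)
E
```

```text
top [ 0.50903257 -0.10359273] ((509.03411865234375, -103.58695983886719), (112.2469482421875, 63.928733825683594), 80.7320785522461)
scene [ 0.50736339 -0.10708611] ((507.11126708984375, -107.23058319091797), (109.10311126708984, 56.73250198364258), 80.7485122680664)
[0.4669414  0.20466502 0.20939059] ydir -31.742674709917583 units 0.4615786794151591 -0.5448562208003733
```

```bash
python3 -m inch '[0.23,-0.27,0,0,0,0.073, 0.4616,-0.545,0,0,0,0.146, 0.4616,-0.545,0,0,0,0.22, 0.4616,-0.545,0,0,0,0.293, 0.4616,-0.545,0,0,0,0.366, 0.4616,-0.545,0,0,0,0.44, 0.4616,-0.545,0,0,0,0.513, 0.4616,-0.545,0,0,0,0.586, 0.4616,-0.545,0,0,0,0.586, 0.4616,-0.545,0,0,0,0.586]' 82
python3 -m inch '[0,0,0.4,0,0,0, 0,0,0.8,0,0,0, 0,0,1,0,0,0, 0,0,1,0,0,0, 0,0,1,0,0,0, 0,0,1,0,0,0]'
python3 - <<'E'
from h import *
im=camera("scene"); cv2.imwrite("pics/s3.png",cv2.cvtColor(cv2.resize(im[130:250,290:410],(600,600),interpolation=cv2.INTER_CUBIC),cv2.COLOR_RGB2BGR))
P=get_obs()["position"]; print(P,proj("scene",[P,P+[0,0,-.022],(.4493,.259,.056)]))
E
```

```text
time: 12.9
position: [0.4493, 0.2594, 0.2096]
tool_rot: [0.999, 0.049, -0.0, 0.0]
ft_force: [-0.4, -0.3, 0.4]
grip_width: 0.082
grip_force: 0.0
time: 13.4
position: [0.4501, 0.2599, 0.1306]
tool_rot: [0.999, 0.048, 0.001, -0.0]
ft_force: [0.3, -0.6, -0.2]
grip_width: 0.0819
grip_force: 0.0
[0.4503665  0.26002268 0.13100036] [[348.20857119 162.01813732]
 [347.08130028 166.48912859]
 [344.17351435 176.50235042]]
```

View pics/s3.png

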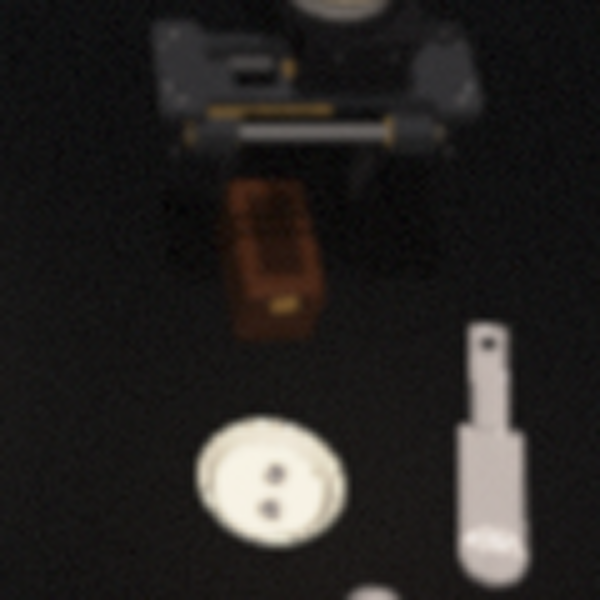

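The case top's centre is at crop (273,237), about pixel (344.6,177.4). The prediction was (344.2,176.5), and the fingers straddle the case, so I descend and grip.

```bash
python3 -m inch '[0,0,0.3,0,0,0, 0,0,0.6,0,0,0, 0,0,0.85,0,0,0, 0,0,1,0,0,0, 0,0,1,0,0,0, 0,0,1,0,0,0, 0,0,1,0,0,0]' 82
python3 -m inch '[0,0,0,0,0,0, 0,0,0,0,0,0, 0,0,0,0,0,0, 0,0,0,0,0,0, 0,0,0,0,0,0, 0,0,0,0,0,0, 0,0,0,0,0,0, 0,0,0,0,0,0]' 45 18
```

```text
time: 14.03
position: [0.4504, 0.2601, 0.0512]
tool_rot: [0.999, 0.047, 0.001, -0.0]
ft_force: [-0.1, 0.3, 0.5]
grip_width: 0.082
grip_force: 0.0
time: 14.7
position: [0.4497, 0.2601, 0.0502]
tool_rot: [0.999, 0.047, 0.001, -0.0]
ft_force: [-0.7, 2.0, 4.6]
grip_width: 0.0545
grip_force: 17.9
```

```bash
python3 -m inch '[0,0,-0.15,0,0,0, 0,0,-0.4,0,0,0, 0,0,-0.75,0,0,0, 0,0,-1,0,0,0, 0,0,-1,0,0,0]'
for i in 1 2 3; do python3 -m inch '[0.015,0.23,-0.05,0,0,0, 0.03,0.5,-0.1,0,0,0, 0.05,0.77,-0.15,0,0,0, 0.058,0.923,-0.2,0,0,0, 0.058,0.923,-0.2,0,0,0]' >/dev/null; done
python3 -m inch '[0.01,0.16,0,0,0,-0.07, 0.02,0.32,0,0,0,-0.14, 0.03,0.48,0,0,0,-0.21, 0.04,0.64,0,0,0,-0.28, 0.05,0.8,0,0,0,-0.35, 0.058,0.923,0,0,0,-0.418, 0.058,0.923,0,0,0,-0.418]' >/dev/null
python3 -m inch '[-0.08,0.12,0,0,0,-0.07, -0.17,0.25,0,0,0,-0.14, -0.26,0.38,0,0,0,-0.21, -0.35,0.51,0,0,0,-0.28, -0.43,0.64,0,0,0,-0.35, -0.517,0.767,0,0,0,-0.418, -0.517,0.767,0,0,0,-0.418, -0.517,0.767,0,0,0,-0.418, -0.517,0.767,0,0,0,-0.418]'
python3 - <<'E'
from fit import *
from scipy.spatial.transform import Rotation as R
im=camera("scene"); camera("top")
o=get_obs(); P=o["position"]; X,Y=R.from_quat(o["tool_rot"]).as_matrix()[:2,:2].T; print(P,"xdir",np.degrees(np.arctan2(X[1],X[0])))
b=P[2]-.0504
for n in ("scene","top"):
    for r in cut_out(n,"case")[:2]:
        m=r["region"].astype(float); print(n,r["conf"],m.sum(),r["bbox"],fitbox({n:m},[P[0]*1e3,P[1]*1e3,70],z0=b,z1=b+.056))
cv2.imwrite("pics/s4.png",cv2.cvtColor(cv2.resize(im[110:230,180:300],(600,600),interpolation=cv2.INTER_CUBIC),cv2.COLOR_RGB2BGR))
q=proj("scene",box(P[0],P[1],np.radians(80.7),z0=b,z1=b+.056)); print(((q-[180,110])*5+2).round())
E
```

```text
time: 15.12
position: [0.451, 0.2601, 0.1325]
tool_rot: [0.999, 0.047, 0.003, -0.001]
ft_force: [0.6, 0.5, -1.8]
grip_width: 0.0542
grip_force: 17.9
time: 17.7
position: [0.5061, -0.1041, 0.1773]
tool_rot: [0.764, 0.646, -0.0, -0.001]
ft_force: [-0.4, 0.6, -1.7]
grip_width: 0.0539
grip_force: 17.9
[ 0.50633371 -0.10434941  0.17750847] xdir 80.5308005686089
scene 0.83 312.0 [213.6, 150.7, 253.3, 177.4] (np.float64(511.8661980979082), np.float64(-102.55040962156781), np.float64(99.76308268285509), np.float64(1.6574786324786324))
top 0.71 66.0 [324.3, 175.6, 333.0, 183.2] (np.float64(454.9525588453346), np.float64(-72.8266051318385), np.float64(121.4195771269971), np.float64(10.964408793820558))
top 0.53 652.0 [371.0, 155.6, 401.1, 190.6] (np.float64(454.9525588453346), np.float64(-72.8266051318385), np.float64(121.4195771269971), np.float64(2.008667147840731))
[[179. 308.]
 [170. 249.]
 [206. 246.]
 [198. 186.]
 [330. 339.]
 [326. 281.]
 [354. 276.]
 [351. 216.]]
```

View pics/s4.png

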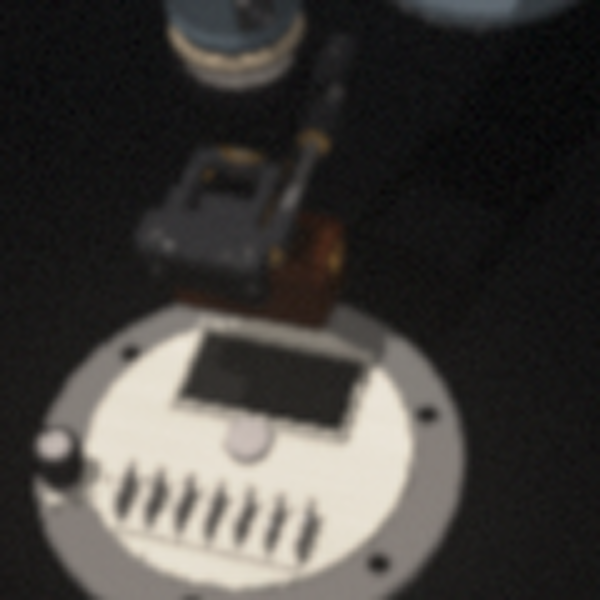

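The case hangs level in the grip above the bay: its right end is at crop x ≈ 330–347 and its left end at about 180. The prediction was 330–354 and 170–179, so it is centred along its length within a few mm. I lower it to just above the rim and check.

```bash
python3 -m inch '[-0.011,0.024,0.2,0,0,0, -0.011,0.024,0.45,0,0,0, -0.011,0.024,0.7,0,0,0, -0.011,0.024,0.88,0,0,0, -0.011,0.024,0.95,0,0,0, -0.011,0.024,0.95,0,0,0, -0.011,0.024,0.95,0,0,0]'
python3 - <<'E'
from h import *
im=camera("scene"); P=get_obs()["position"]; print(P)
cv2.imwrite("pics/s5.png",cv2.cvtColor(cv2.resize(im[130:230,180:280],(600,600),interpolation=cv2.INTER_CUBIC),cv2.COLOR_RGB2BGR))
E
```

```text
time: 18.48
position: [0.5088, -0.1068, 0.1019]
tool_rot: [0.763, 0.647, 0.0, 0.0]
ft_force: [1.0, -0.3, -2.2]
grip_width: 0.054
grip_force: 17.9
[ 0.5091964  -0.1070431   0.10242426]
```

View pics/s5.png

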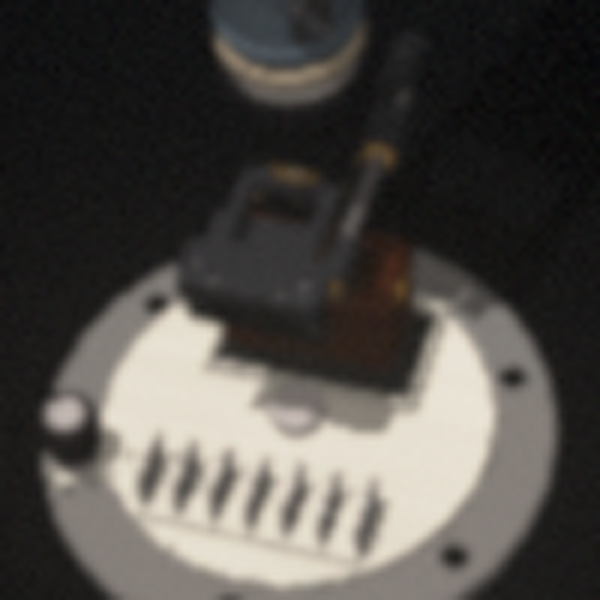

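The case's lower edge spans about x 222–400 inside the bay's 210–412, so it is centred. I lower it onto the floor in small steps.

```bash
python3 -m inch '[0,0,0.04,0,0,0, 0,0,0.08,0,0,0, 0,0,0.12,0,0,0, 0,0,0.16,0,0,0, 0,0,0.19,0,0,0, 0,0,0.19,0,0,0]'
python3 -m inch '[0,0,0.01,0,0,0, 0,0,0.02,0,0,0, 0,0,0.02,0,0,0, 0,0,0.02,0,0,0]'
```

```text
time: 19.03
position: [0.5082, -0.1068, 0.086]
tool_rot: [0.763, 0.647, -0.0, -0.001]
ft_force: [-0.7, 0.8, -1.4]
grip_width: 0.0538
grip_force: 17.9
time: 19.37
position: [0.5086, -0.1069, 0.085]
tool_rot: [0.763, 0.647, 0.0, 0.0]
ft_force: [0.4, 0.6, -0.8]
grip_width: 0.0539
grip_force: 17.9
```

```bash
python3 -m inch '[0,0,0.007,0,0,0, 0,0,0.014,0,0,0, 0,0,0.014,0,0,0, 0,0,0.014,0,0,0]'
```

```text
time: 19.7
position: [0.5087, -0.107, 0.0842]
tool_rot: [0.763, 0.647, 0.0, 0.0]
ft_force: [0.1, -0.4, 1.5]
grip_width: 0.054
grip_force: 17.9
```

```bash
python3 -m inch '[0,0,0,0,0,0, 0,0,0,0,0,0, 0,0,0,0,0,0, 0,0,0,0,0,0, 0,0,0,0,0,0, 0,0,0,0,0,0]' 68
python3 -m inch '[0,0,-0.1,0,0,0, 0,0,-0.3,0,0,0, 0,0,-0.7,0,0,0, 0,0,-1,0,0,0, 0,0,-1,0,0,0]'
for i in 1 2 3; do python3 -m inch '[0.5,-0.15,-0.15,0,0,0, 0.95,-0.3,-0.3,0,0,0, 0.95,-0.3,-0.3,0,0,0, 0.95,-0.3,-0.3,0,0,0]'|tail -5|head -1; done
python3 - <<'E'
from fit import *
im=camera("scene"); t=camera("top"); print(get_obs()["position"],get_obs()["time"])
for n in ("scene","top"):
    for r in cut_out(n,"case")[:1]: print(n,r["conf"],r["region"].sum(),fitbox({n:r["region"].astype(float)},[508,-106,70],z0=.034,z1=.09))
a=cv2.resize(t[150:240,250:350],(400,360),interpolation=cv2.INTER_CUBIC); b=cv2.resize(im[150:240,180:280],(400,360),interpolation=cv2.INTER_CUBIC)
cv2.imwrite("pics/f.png",cv2.cvtColor(np.hstack([a,b]),cv2.COLOR_RGB2BGR))
for n in ("top","scene"):
    for th in ("pin_knob",):
        for r in cut_out(n,th)[:1]: ys,xs=np.nonzero(r["region"]); print(n,th,xs.mean(),ys.mean())
    print("pred knob", proj(n,[(.6037,-.2283,.065),(.6037,-.2283,.075)]))
E
```

```text
time: 20.2
position: [0.5086, -0.1069, 0.0838]
tool_rot: [0.763, 0.647, -0.0, -0.0]
ft_force: [-0.1, 0.6, 0.3]
grip_width: 0.0676
grip_force: 0.0
time: 20.62
position: [0.5115, -0.108, 0.1686]
tool_rot: [0.763, 0.647, 0.002, 0.004]
ft_force: [-0.3, -1.5, -0.6]
grip_width: 0.0679
grip_force: 0.0
position: [0.4968, -0.0263, 0.1885]
position: [0.4862, 0.0515, 0.212]
position: [0.4754, 0.1297, 0.2358]
[0.4752233  0.12822059 0.23516375] 21.7167
scene 0.6 673 (np.float64(507.43998689678835), np.float64(-111.8475395415006), np.float64(85.4374618103772), np.float64(0.1187250531713428))
top 0.95 564 (np.float64(507.4970733654774), np.float64(-108.35228535145137), np.float64(81.7551147296762), np.float64(0.06435822555972744))
top pin_knob 327.86516853932585 177.61797752808988
pred knob [[328.81766733 177.65327323]
 [329.45016192 177.18836248]]
scene pin_knob 190.86666666666667 201.26666666666668
pred knob [[191.49228753 200.90623729]
 [191.01526482 199.07955562]]
```

View pics/f.png

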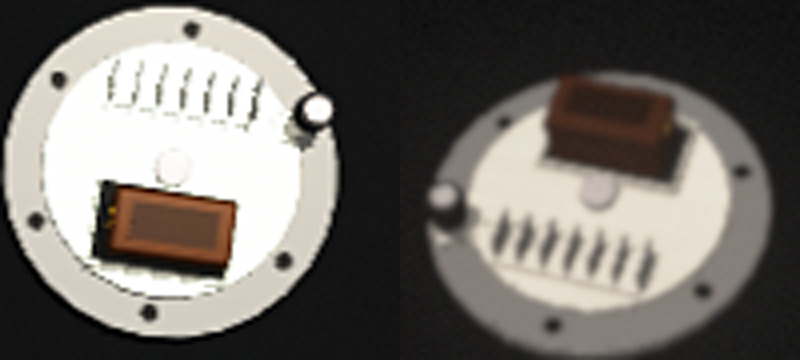

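The top view (left) shows the case flat in the bay, about 5 mm off centre lengthwise, which is within the 8 mm clearance. In the scene view (right) it stands upright inside the rim. The knob is at its pin-down height, and the arm is clear.

```bash
python3 -c "
from rig import hand_in; print(hand_in())"
```

```text
the job is handed in; nothing more can be done
None
```

The rack is turned one hole anticlockwise with its pin down in the next hole, the watch case stands upright inside the bay about 5 mm off centre lengthwise, and the job was handed in at about 22 s of the 58 s allowed (result not shown to me).

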